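Reseat the crooked lid of an eyelet dish

ROBOT

A 6-joint arm with a two-finger parallel gripper is mounted at the origin on a cart in front of the work surface, level with it; the furniture and walls round the work are solid. World frame = base frame: x ahead of the robot, y to its left, z up, the work surface at z = 0. Lengths are in mm, angles in degrees, forces in N, time in s.
With the tool pointing down it reaches from about 300 to 850 mm from the base axis. Payload 4.2 kg.
Tool frame: the origin (TCP) lies at the very end of the fingers, on their centre line; the grasp point (between the pads) lies 19 mm behind it (env.grasp_offset is the distance from the TCP to the grasp point, in mm); z points along the fingers, y is the line along which they close (so a half turn about z gives the same grasp; the last joint's range is limited). The gripper opens to 91 mm and grips with 3 to 60 N. Pads are 32 mm wide; open, the fingers measure 118 mm over their backs; the gripper's body (76 mm by 178 mm) begins 60 mm behind the grasp point.
Start: joints at [-64.458, 18.312, 89.639, -0, 72.044, -1.146], TCP at [258.26, -513.756, 213.976] pointing down, gripper open.
Joint ranges: [-177.97, 177.97], [-48.28, 115.42], [12.27, 149.76], [-77.06, 257.06], [2.81, 150.46], [-146.56, 146.56]. Speed limits (degrees/s): [147.25, 147.25, 180, 180, 180, 180].

INTERFACE

Orientations are given as [roll, pitch, yaw] about the fixed x, y, z axes, in that order (R = Rz(yaw) Ry(pitch) Rx(roll)).
In Python, from workcell import env gives the robot as it stands. The module is installed in compiled form; this text tells all that it offers.
- The arm moves only by the tool send_rows, never from a script. Its argument "motion" is a list of rows, each an object of numbers: "tx", "ty", "tz": the shift along the tool's x, y, z in units of 500 mm (1.0 is 500 mm); "rx", "ry", "rz": the turn, a rotation vector about the tool's x, y, z in units of 30 degrees (1.0 is 30 degrees); "gripper": the closure, from -1 (fully open) to 1 (shut). In form: [{"tx": .., "ty": .., "tz": .., "rx": .., "ry": .., "rz": .., "gripper": ..}, ...]. A call has 1 to 12 rows; each row shifts and turns the commanded pose from where the row before left it, along the tool's axes as they then stand; what a row does not reach is not made up. A row lasts 1/8 s, in which the tool goes at most 62.5 mm and 10.7 degrees, less where a joint would pass 70% of its speed; a pose out of reach is approached as far as the arm can. A call with a number of a shift or a turn outside -1 to 1 is refused whole. A call with a gripper value outside its range is refused whole. The fingers move at their own pace and stop on an object; "grip_force" is the grip in N (left out, the last holds). Time passes only in rows, so rows that do not move let the fingers close. It gives the time, the measured TCP pose, the force, the opening and the grip force at its end, in the units of the state.
- env.state(): the state, without advancing time (a new reading comes with each control period).
- env.grab_frame(name): name is "scene" or "top" or "wrist"; returns a dict with "frame" (480x640x3 uint8, red, green, blue), "vertical_fov" (degrees; the focal length in pixels is half the picture's height over the tangent of half this angle, whatever the lens; pixels are square), "cx", "cy" (the principal point, pixels), "rvec" (rotation vector, rad) and "tvec" (3), from world to camera coordinates, as OpenCV has them; the wrist camera has in their place "T_tool_cam" (4x4, takes a point from camera to tool coordinates, whose origin is the TCP and whose axes are the flange's). Camera axes: x right, y down, z forward; pixel columns grow to the right and rows downward; lengths in mm; the calibration is good to about 2 mm. A picture is of the moment at which its call begins: read the wrist's pose just before it. There is no depth.
- env.job_done(): hands the job in; it is judged then, once.
The state is a dict: "time_s": time; "qpos": joint angles; "qvel": joint speeds; "effort": joint torques, N m; "ee_pos": TCP position; "ee_rot": TCP orientation; "force": force on the tool from outside, world axes, zero at the start; "torque": the same for the moment, N m; "gripper_width": finger opening in mm; "gripper_force": force on a finger pad.
Only numpy, scipy, OpenCV 4.12 (cv2) and the standard library are available. Lean on these libraries where they do the work, as an engineer would, in place of code of your own. Each camera call takes 0.05 s, during which the arm holds its last target. There are 200 camera calls.

TASK

Two flat metal eyelet dishes stand on the bench; one has its lid on crooked, riding up on the rim under its upright grip. Take that lid by the grip, raise it edge first - tip the grip side up to a clear slant, a good ten degrees or more, while the far edge stays down - then lift the whole lid just clear of the dish, a centimetre or two, and set it back centred so that it sits level and fully down, then let go. Do not fling or drop the lid, do not shove its dish about, and leave the other, properly closed dish alone.

Things in the scene. Friction and masses are not known exactly. Their poses are not given: they have to be found in the camera images.
- lid: the crooked bright steel lid, loose, 110 mm across: top 2.5 mm thick, skirt 8 mm deep, 104 mm inside. Origin on its axis at the skirt's lower edge, z up (top face at z = 10.5). On top stands a dark wooden grip block, 10 (x) by 24 (y) by 28 mm high, centred at x = -44, y = 0, from z = 10.5 to 38.5 mm. At the start it leans 5 degrees, grip side high, shifted 8 mm to its +x
- lid_far (a point): the lower edge of the lid's skirt opposite the grip (lid frame x = +55, y = 0, z = 0 mm); 12 mm above the bench at the start, 14 mm when seated. At the start the skirt under the grip stands on the dish's rim and the lid's top rests on the far rim (at lid x = +37, z = 8 mm)
- dish: the round dark steel dish under the crooked lid: 92 mm across, rim 22 mm high, wall 4 mm, 0.6 kg, loose on the bench. Origin at the centre of its underside, z up. A properly seated lid has its origin 14 mm above this point, with 6 mm of play all round
- spare_dish: the bystander: a dish of the same make and size, its lid (same grip) level and properly closed, standing to the left or right of the other; dish and lid are one piece, 0.6 kg. Origin at the centre of its underside

How it is judged:
By the outcome, as a careful person would: the job done as asked, in the order asked, and still so for the second after the job is handed in, with the robot touching nothing.
It also fails if it takes over 38 s, if anything falls off the work surface, if the arm or the gripper's body presses on something with over 40 N, if the wrist force passes 120 N, or if a joint passes its speed limit or range.

## Working session

There is one attempt and no reset: what is moved stays moved. The work goes in short steps, Python scripts to look and compute and a tool call to move; the robot and the scene stay as the last step left them, time stands still between calls to the robot, and variables do not carry over. Pictures are saved under pics/ and viewed, at most 10 in all, crops included, and the job is handed in when it is done.

Besides the shell and the picture viewer there is one more tool, called after "Request:" in YAML: its name, and indented under it one key for each argument. send_rows: Moves the arm, as the interface text tells. Shifts and turns lie within -1 to 1; 1 stands for 500 mm of shift or 30 degrees of turn. Its arguments: {"type":"object","properties":{"motion":{"type":"array"},"grip_force":{"type":"number"}},"required":["motion"]}

```bash
mkdir -p pics; cat > h.py <<'E'
import numpy as np, cv2
from workcell import env
def ray(f,uv):
    fl=240/np.tan(np.radians(f["vertical_fov"])/2)
    R=cv2.Rodrigues(np.array(f["rvec"],float))[0]; t=np.array(f["tvec"],float).ravel()
    d=R.T@np.array([(uv[0]-f["cx"])/fl,(uv[1]-f["cy"])/fl,1.]); return -R.T@t,d
def onz(f,uv,z):
    o,d=ray(f,uv); return o+d*(z-o[2])/d[2]
def grab(n,name):
    f=env.grab_frame(n); cv2.imwrite(f"pics/{name}.png",f["frame"][:,:,::-1]); return f
E
python3 - <<'E'
from h import *
for n in("scene","top"):
    f=grab(n,n+"0"); o,d=ray(f,(320,240)); print(n,f["vertical_fov"],o.round(),d.round(2),onz(f,(320,240),0).round())
print(env.state())
E
```

```text
scene 51.968109972750725 [187. 587. 484.] [ 0.47 -0.72 -0.51] [634. -96.   0.]
top 46.5554563369034 [533.  15. 905.] [ 0.09 -0.01 -1.  ] [615.   7.   0.]
{'time_s': 0.1, 'qpos': array([-6.44587464e+01,  1.83473005e+01,  8.96975159e+01,  4.64986444e-05,
        7.20440039e+01, -1.14721964e+00]), 'qvel': array([ 0.06387513, -0.09040335, -0.19337892, -0.04311179, -0.00511807,
        0.13067293]), 'effort': array([-6.27081881e-04, -4.13334167e+01, -2.32508397e+01,  7.27543398e-02,
        4.21954470e-02, -4.71817691e-05]), 'ee_pos': array([ 258.0558277 , -513.35152403,  213.22402114]), 'ee_rot': array([-1.79911198e+02, -1.82251279e-03,  2.66884575e+01]), 'force': array([ 0.28569747, -0.66961035, -0.29698378]), 'torque': array([ 0.0069965 ,  0.01773154, -0.0247991 ]), 'gripper_force': 0.0, 'gripper_width': 91.13375381500056}
```

View pics/top0.png

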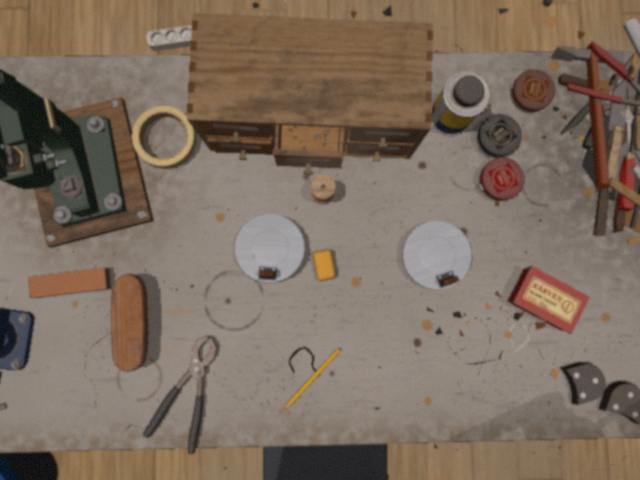

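View pics/scene0.png

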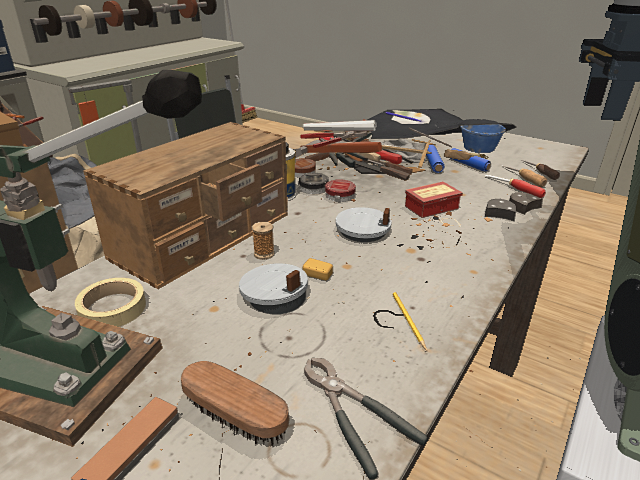

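The top view shows lids at about (270,248) and (438,255), each with its grip on the near side. I can't tell yet which one is crooked, so I'll enlarge both.

```bash
python3 - <<'E'
from h import *
f=grab("scene","s1"); g=grab("top","t1")
S=f["frame"][:,:,::-1];T=g["frame"][:,:,::-1]
r=lambda I,x,y:cv2.resize(I[y:y+74,x:x+100],(400,296),interpolation=cv2.INTER_CUBIC)
cv2.imwrite("pics/c1.png",np.vstack([np.hstack([r(S,225,245),r(S,320,190)]),np.hstack([r(T,220,211),r(T,388,218)])]))
for n,F,boxes in(("scene",f,[(225,255,90,60),(325,200,75,45)]),("top",g,[(225,205,85,85),(395,213,85,85)])):
  hsv=cv2.cvtColor(F["frame"],cv2.COLOR_RGB2HSV)
  for x,y,w,h in boxes:
    s=hsv[y:y+h,x:x+w]; m=((s[:,:,1]<40)&(s[:,:,2]>135)).astype(np.uint8)
    c=max(cv2.findContours(m,0,1)[0],key=cv2.contourArea); e=cv2.fitEllipse(cv2.convexHull(c))
    print(n,(e[0][0]+x,e[0][1]+y),e[1],e[2])
    b=((s[:,:,2]<110)&(s[:,:,0]<20)&(s[:,:,1]>70)).astype(np.uint8)
    for c in cv2.findContours(b,0,1)[0]:
      if cv2.contourArea(c)>30: q=cv2.minAreaRect(c);print("  grip",(q[0][0]+x,q[0][1]+y),q[1],q[2],cv2.boundingRect(c))
E
```

```text
Traceback (most recent call last):
cv2.error: OpenCV(4.12.0) /io/opencv/modules/imgproc/src/shapedescr.cpp:361: error: (-201:Incorrect size of input array) There should be at least 5 points to fit the ellipse in function 'fitEllipseNoDirect'
```

View pics/c1.png

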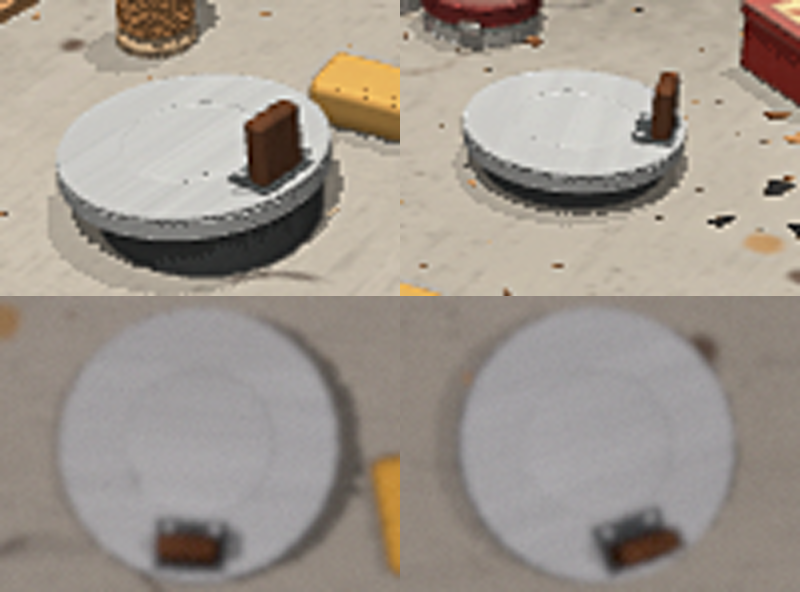

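The upper-left crop shows the left dish as the crooked one: dark dish wall shows under its grip side and the lid is slanted. The right lid is level. Top-view positions for the left dish are lid centre about (269.5,248) and grip top about (267.5,274.5). Next I'll refine these.

```bash
python3 - <<'E'
from h import *
f=env.grab_frame("scene"); g=env.grab_frame("top")
for n,F,boxes in(("scene",f,[(225,255,90,60)]),("top",g,[(225,205,85,85),(395,213,85,85)])):
  A=F["frame"].astype(int)
  for x,y,w,h in boxes:
    s=A[y:y+h,x:x+w]; d=(s[:,:,2]-s[:,:,0]).astype(int); V=s.max(2)
    m=((d>-2)&(V>110)).astype(np.uint8)
    m=cv2.morphologyEx(m,cv2.MORPH_OPEN,np.ones((3,3),np.uint8))
    c=max(cv2.findContours(m,0,1)[0],key=cv2.contourArea)
    e=cv2.fitEllipse(cv2.convexHull(c)); uv=(e[0][0]+x,e[0][1]+y)
    print(n,np.round(uv,1),np.round(e[1],1),onz(F,uv,27.3).round(1), "at z24.5",onz(F,uv,24.5).round(1))
    b=((s[:,:,0]-s[:,:,2]>22)&(V<125)).astype(np.uint8)
    for c in cv2.findContours(b,0,1)[0]:
      if cv2.contourArea(c)>15:
        q=cv2.minAreaRect(c);uv=(q[0][0]+x,q[0][1]+y)
        print("  grip",np.round(uv,1),np.round(q[1],1),round(q[2],1),"z59",onz(F,uv,59).round(1),
         "corners",[onz(F,(p[0]+x,p[1]+y),59).round(1)[:2].tolist() for p in cv2.boxPoints(q)])
E
```

```text
Traceback (most recent call last):
ValueError: max() iterable argument is empty
```

```bash
python3 - <<'E'
from h import *
f=env.grab_frame("scene"); g=env.grab_frame("top")
for F,pts in((f,[(262,280),(262,300),(300,260),(240,300),(293,284)]),(g,[(270,240),(225,215),(238,248),(268,274),(268,268),(310,215),(305,260)])):
  for u,v in pts: print((u,v),F["frame"][v,u], end=' ')
  print()
E
```

```text
(262, 280) [204 203 199] (262, 300) [99 99 96] (300, 260) [196 185 168] (240, 300) [178 169 154] (293, 284) [55 35 23] 
(270, 240) [160 157 160] (225, 215) [143 126 109] (238, 248) [162 161 162] (268, 274) [75 40 18] (268, 268) [78 78 78] (310, 215) [142 134 126] (305, 260) [92 87 80]
```

```bash
python3 - <<'E'
from h import *
f=env.grab_frame("scene"); g=env.grab_frame("top")
for n,F,boxes,vt in(("scene",f,[(225,255,90,60)],160),("top",g,[(225,205,85,85),(395,213,85,85)],120)):
  A=F["frame"].astype(int)
  for x,y,w,h in boxes:
    s=A[y:y+h,x:x+w]; d=(s[:,:,0]-s[:,:,2]); V=s.max(2)
    m=((d<9)&(V>vt)).astype(np.uint8)
    m=cv2.morphologyEx(m,cv2.MORPH_OPEN,np.ones((3,3),np.uint8))
    c=max(cv2.findContours(m,0,1)[0],key=cv2.contourArea)
    e=cv2.fitEllipse(cv2.convexHull(c)); uv=(e[0][0]+x,e[0][1]+y)
    print(n,np.round(uv,1),np.round(e[1],1),onz(F,uv,27.3).round(1), "at z24.5",onz(F,uv,24.5).round(1))
    b=((d>22)&(V<115)).astype(np.uint8)
    for c in cv2.findContours(b,0,1)[0]:
      if cv2.contourArea(c)>15:
        q=cv2.minAreaRect(c);uv=(q[0][0]+x,q[0][1]+y)
        print("  grip",np.round(uv,1),np.round(q[1],1),round(q[2],1),"z59",onz(F,uv,59).round(1),
         "corners",[onz(F,(p[0]+x,p[1]+y),59).round(1)[:2].tolist() for p in cv2.boxPoints(q)])
E
```

```text
scene [272.8 281.4] [35.4 68.3] [599.1  92.8  27.3] at z24.5 [601.6  89.7  24.5]
  grip [292.6 280.1] [19.6 12.5] 84.8 z59 [548.3 107.9  59. ] corners [[571.6, 94.5], [557.8, 81.3], [526.2, 120.6], [539.4, 133.0]]
top [269.1 247.9] [68.6 70. ] [601.2  88.   27.3] at z24.5 [601.4  88.2  24.5]
  grip [266. 274.] [ 6. 14.] 90.0 z59 [559.2  90.3  59. ] corners [[563.9, 100.9], [563.6, 79.7], [554.5, 79.8], [554.9, 100.9]]
top [436.6 254.6] [68.5 69.7] [ 586.4 -176.4   27.3] at z24.5 [ 586.6 -177.    24.5]
  grip [449.  280.4] [ 5.7 16.1] 71.6 z59 [ 545.1 -187.    59. ] corners [[545.6, -173.9], [552.9, -197.6], [544.7, -200.0], [537.3, -176.4]]
```

```bash
cat >> h.py <<'E'
from scipy.spatial.transform import Rotation as Ro
T0=np.array([[0,1,0],[1,0,0],[0,0,-1.]])
def lidR(psi,t): return Ro.from_euler("ZY",[psi,t],degrees=True).as_matrix()
def tool(o,psi,t,gx=-44,gy=0,gz=14.5):
    L=lidR(psi,t); return np.array(o,float)+L@[gx,gy,gz], L@T0
def cur():
    s=env.state(); return s["ee_pos"],Ro.from_euler("xyz",s["ee_rot"],degrees=True).as_matrix()
def plan(a,b,n):
    """equal steps a->b as rows in tool units"""
    rv=Ro.from_matrix(a[1].T@b[1]).as_rotvec(); d=(b[0]-a[0])/n; st=Ro.from_rotvec(rv/n).as_matrix(); R=a[1]
    for i in range(n):
        print((R.T@d/500).round(4).tolist(),(np.degrees(rv)/n/30).round(4).tolist()); R=R@st
E
python3 - <<'E'
from h import *
o,R=tool((600.2,89,16.8),-2,5); b=(o-80*R[:,2],R)
print(b[0]); plan(cur(),b,12)
print(np.round(env.grab_frame("wrist")["T_tool_cam"],2))
E
```

```text
[564.62533531  90.24229467 114.77525165]
[0.0908, -0.067, 0.0165] [0.0125, -0.0074, -0.1702]
[0.0965, -0.0585, 0.0166] [0.0125, -0.0074, -0.1702]
[0.1014, -0.0496, 0.0165] [0.0125, -0.0074, -0.1702]
[0.1055, -0.0403, 0.0164] [0.0125, -0.0074, -0.1702]
[0.1087, -0.0306, 0.0163] [0.0125, -0.0074, -0.1702]
[0.111, -0.0207, 0.016] [0.0125, -0.0074, -0.1702]
[0.1125, -0.0106, 0.0157] [0.0125, -0.0074, -0.1702]
[0.1131, -0.0005, 0.0153] [0.0125, -0.0074, -0.1702]
[0.1127, 0.0097, 0.0148] [0.0125, -0.0074, -0.1702]
[0.1114, 0.0198, 0.0143] [0.0125, -0.0074, -0.1702]
[0.1093, 0.0297, 0.0137] [0.0125, -0.0074, -0.1702]
[0.1063, 0.0394, 0.013] [0.0125, -0.0074, -0.1702]
[[   0.     -0.96   -0.27   76.3 ]
 [   1.     -0.      0.     -0.89]
 [  -0.     -0.27    0.96 -170.94]
 [   0.      0.      0.      1.  ]]
```

Request:
send_rows:
  motion:
    - {"tx":0.0908,"ty":-0.067,"tz":0.0165,"rx":0.0125,"ry":-0.0074,"rz":-0.1702,"gripper":-1}
    - {"tx":0.0965,"ty":-0.0585,"tz":0.0166,"rx":0.0125,"ry":-0.0074,"rz":-0.1702,"gripper":-1}
    - {"tx":0.1014,"ty":-0.0496,"tz":0.0165,"rx":0.0125,"ry":-0.0074,"rz":-0.1702,"gripper":-1}
    - {"tx":0.1055,"ty":-0.0403,"tz":0.0164,"rx":0.0125,"ry":-0.0074,"rz":-0.1702,"gripper":-1}
    - {"tx":0.1087,"ty":-0.0306,"tz":0.0163,"rx":0.0125,"ry":-0.0074,"rz":-0.1702,"gripper":-1}
    - {"tx":0.111,"ty":-0.0207,"tz":0.016,"rx":0.0125,"ry":-0.0074,"rz":-0.1702,"gripper":-1}
    - {"tx":0.1125,"ty":-0.0106,"tz":0.0157,"rx":0.0125,"ry":-0.0074,"rz":-0.1702,"gripper":-1}
    - {"tx":0.1131,"ty":-0.0005,"tz":0.0153,"rx":0.0125,"ry":-0.0074,"rz":-0.1702,"gripper":-1}
    - {"tx":0.1127,"ty":0.0097,"tz":0.0148,"rx":0.0125,"ry":-0.0074,"rz":-0.1702,"gripper":-1}
    - {"tx":0.1114,"ty":0.0198,"tz":0.0143,"rx":0.0125,"ry":-0.0074,"rz":-0.1702,"gripper":-1}
    - {"tx":0.1093,"ty":0.0297,"tz":0.0137,"rx":0.0125,"ry":-0.0074,"rz":-0.1702,"gripper":-1}
    - {"tx":0.1063,"ty":0.0394,"tz":0.013,"rx":0.0125,"ry":-0.0074,"rz":-0.1702,"gripper":-1}

```text
time_s: 2.05
ee_pos: [565.6, 92.0, 114.6]
ee_rot: [-175.0, 0.0, 88.2]
force: [0.0, -0.4, -0.2]
gripper_width: 91.2
gripper_force: 0.0
```

Request:
send_rows:
  motion:
    - {"gripper":-1}
    - {"gripper":-1}
    - {"gripper":-1}

```text
invalid input at $.motion[0]: expected keys tx, ty, tz, rx, ry, rz, gripper
```

```bash
cat >> h.py <<'E'
def wray(f,c,uv):
    fl=240/np.tan(np.radians(f["vertical_fov"])/2); T=np.array(f["T_tool_cam"])
    d=np.array([(uv[0]-f["cx"])/fl,(uv[1]-f["cy"])/fl,1.])
    return c[0]+c[1]@T[:3,3], c[1]@T[:3,:3]@d
def wz(f,c,uv,z):
    o,d=wray(f,c,uv); return o+d*(z-o[2])/d[2]
E
python3 - <<'E'
from h import *
s=env.state();print(s["time_s"],s["ee_pos"],s["ee_rot"],s["force"])
c=cur(); f=grab("wrist","w1"); print(f["vertical_fov"])
E
```

```text
2.05 [565.62163885  91.97972378 114.61600383] [-1.75046930e+02  4.44454795e-03  8.81878371e+01] [ 0.0108631  -0.38828224 -0.20889691]
70.5019621910127
```

View pics/w1.png

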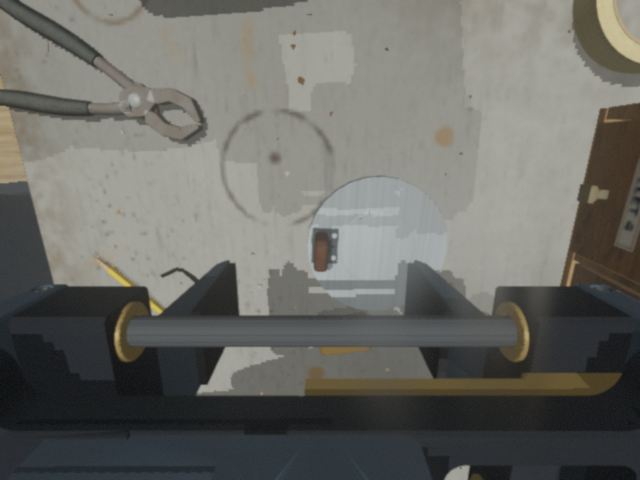

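The wrist view shows the grip at about (322,250), between the finger tips at x of about 237 and 410. It is nearly centred along the closing line. Next I'll measure its x extent.

```bash
python3 - <<'E'
from h import *
c=cur(); f=env.grab_frame("wrist"); A=f["frame"].astype(int)
x,y,w,h=300,215,50,65; s=A[y:y+h,x:x+w]
b=((s[:,:,0]-s[:,:,2]>18)&(s.max(2)<140)).astype(np.uint8)
for r in range(0,h,3):
    i=np.where(b[r])[0]
    if len(i): 
        v=y+r; m=(i.min()+i.max())/2+x; p=wz(f,c,(m,v),59); print(v,i.min()+x,i.max()+x,s[r,int(m-x)],p.round(1), "tool",(c[1].T@(p-c[0])).round(1))
E
```

```text
251 311 322 [100  79  66] [561.5 105.   59. ] tool [ 6.3 -2.8 54.8]
254 311 322 [112  85  69] [561.5 102.8  59. ] tool [ 4.1 -2.8 54.8]
257 310 322 [112  86  71] [561.  100.6  59. ] tool [ 1.9 -3.1 54.8]
260 310 322 [110  85  69] [561.   98.4  59. ] tool [-0.3 -3.1 54.8]
263 310 322 [109  84  68] [560.9  96.2  59. ] tool [-2.5 -3.1 54.8]
266 310 322 [103  80  65] [560.8  94.   59. ] tool [-4.8 -3.2 54.7]
269 310 321 [102  79  64] [560.4  91.7  59. ] tool [-7.  -3.5 54.8]
272 310 321 [102  79  64] [560.3  89.5  59. ] tool [-9.3 -3.5 54.7]
275 310 321 [103  79  64] [560.3  87.2  59. ] tool [-11.5  -3.5  54.7]
278 311 320 [104  81  66] [560.2  85.   59. ] tool [-13.8  -3.6  54.7]
```

Request:
send_rows:
  motion:
    - {"tx":0,"ty":0,"tz":0,"rx":0,"ry":0,"rz":0,"gripper":-1}
    - {"tx":0,"ty":0,"tz":0,"rx":0,"ry":0,"rz":0,"gripper":-1}

```text
time_s: 2.4
ee_pos: [564.3, 89.1, 115.0]
ee_rot: [-175.0, 0.0, 87.9]
force: [-0.1, 0.2, 0.0]
gripper_width: 91.4
gripper_force: 0.0
```

```bash
python3 - <<'E'
from h import *
c=cur(); f=grab("wrist","w2"); A=f["frame"].astype(int); print(c[0].round(2),env.state()["ee_rot"].round(2))
x,y,w,h=295,205,50,85; s=A[y:y+h,x:x+w]
b=((s[:,:,0]-s[:,:,2]>18)&(s.max(2)<140)).astype(np.uint8)
for r in range(0,h,2):
    i=np.where(b[r])[0]
    if len(i): 
        v=y+r; m=(i.min()+i.max()+1)/2+x; p=wz(f,c,(m,v),59); print(v,i.min()+x,i.max()+x,s[r,int(m-x)],p.round(1), "tool",(c[1].T@(p-c[0])).round(1))
cr=f["frame"][160:320,220:440,::-1]; cv2.imwrite("pics/w2c.png",cv2.resize(cr,None,fx=3.5,fy=3.5,interpolation=cv2.INTER_NEAREST))
E
```

```text
[564.28  89.06 115.02] [-1.7503e+02  1.0000e-02  8.7900e+01]
235 319 324 [78 67 61] [561.1 106.6  59. ] tool [17.5  1.1 56.1]
237 318 327 [95 77 68] [561.7 105.2  59. ] tool [16.   1.7 56.1]
239 317 328 [103  81  69] [561.7 103.7  59. ] tool [14.6  1.7 56.1]
241 317 328 [104  82  68] [561.6 102.3  59. ] tool [13.2  1.7 56.1]
243 317 328 [102  80  67] [561.6 100.9  59. ] tool [11.7  1.8 56.1]
245 317 329 [106  84  71] [561.9  99.4  59. ] tool [10.3  2.1 56. ]
247 317 328 [110  85  70] [561.5  98.   59. ] tool [ 8.8  1.8 56.1]
249 317 328 [111  87  71] [561.4  96.5  59. ] tool [ 7.4  1.8 56.1]
251 317 328 [110  85  72] [561.4  95.   59. ] tool [ 5.9  1.8 56.1]
253 317 328 [105  82  69] [561.3  93.6  59. ] tool [ 4.4  1.8 56.1]
255 316 328 [103  81  68] [560.9  92.1  59. ] tool [ 2.9  1.4 56.1]
257 316 328 [103  81  68] [560.9  90.6  59. ] tool [ 1.5  1.4 56.1]
259 317 327 [103  81  68] [560.8  89.1  59. ] tool [-0.   1.4 56.1]
261 317 327 [104  80  68] [560.8  87.7  59. ] tool [-1.5  1.4 56.1]
263 316 327 [105  83  70] [560.4  86.2  59. ] tool [-3.   1.1 56.1]
265 317 327 [104  83  70] [560.7  84.7  59. ] tool [-4.5  1.4 56.1]
```

View pics/w2c.png

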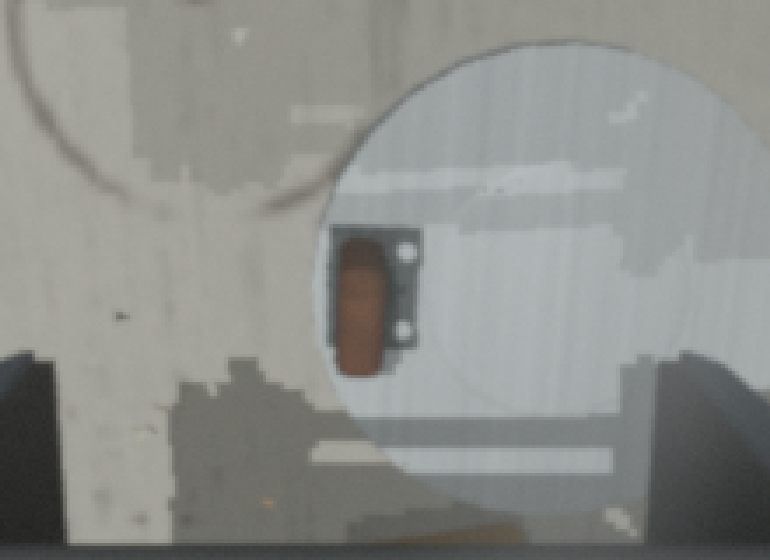

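The crop shows the grip's top face centred near pixel (322,256), about 1.4 mm off the tool axis, and the finger paths are clear. I'll descend.

```bash
python3 - <<'E'
from h import *
L=lidR(-3,5); o=np.array([560.4,91,59])-L@[-44,0,38.5]; print("lid o",o.round(1))
plan(cur(),tool(o,-3,5),8)
E
```

```text
lid o [600.8  88.9  16.8]
[0.0005, 0.0002, 0.0201] [0.0001, 0.0004, 0.0037]
[0.0005, 0.0002, 0.0201] [0.0001, 0.0004, 0.0037]
[0.0005, 0.0002, 0.0201] [0.0001, 0.0004, 0.0037]
[0.0005, 0.0002, 0.0201] [0.0001, 0.0004, 0.0037]
[0.0005, 0.0002, 0.0201] [0.0001, 0.0004, 0.0037]
[0.0005, 0.0002, 0.0201] [0.0001, 0.0004, 0.0037]
[0.0005, 0.0002, 0.0201] [0.0001, 0.0004, 0.0037]
[0.0005, 0.0002, 0.0201] [0.0001, 0.0004, 0.0037]
```

Request:
send_rows:
  motion:
    - {"tx":0.0005,"ty":0.0002,"tz":0.03,"rx":0,"ry":0.0004,"rz":0.004,"gripper":-1}
    - {"tx":0.0005,"ty":0.0002,"tz":0.03,"rx":0,"ry":0.0004,"rz":0.004,"gripper":-1}
    - {"tx":0.0005,"ty":0.0002,"tz":0.03,"rx":0,"ry":0.0004,"rz":0.004,"gripper":-1}
    - {"tx":0.0005,"ty":0.0002,"tz":0.025,"rx":0,"ry":0.0004,"rz":0.004,"gripper":-1}
    - {"tx":0.0005,"ty":0.0002,"tz":0.02,"rx":0,"ry":0.0004,"rz":0.004,"gripper":-1}
    - {"tx":0.0005,"ty":0.0002,"tz":0.012,"rx":0,"ry":0.0004,"rz":0.004,"gripper":-1}
    - {"tx":0.0005,"ty":0.0002,"tz":0.008,"rx":0,"ry":0.0004,"rz":0.003,"gripper":-1}
    - {"tx":0.0005,"ty":0.0002,"tz":0.005,"rx":0,"ry":0.0004,"rz":0.003,"gripper":-1}
    - {"tx":0,"ty":0,"tz":0,"rx":0,"ry":0,"rz":0,"gripper":-1}
    - {"tx":0,"ty":0,"tz":0,"rx":0,"ry":0,"rz":0,"gripper":-1}

```text
time_s: 3.7
ee_pos: [558.9, 92.5, 35.3]
ee_rot: [-175.1, -0.0, 87.1]
force: [-0.2, -0.5, 0.6]
gripper_width: 91.0
gripper_force: 0.0
```

```bash
python3 - <<'E'
from h import *
print(cur()[0].round(2),env.state()["ee_rot"].round(2))
f=grab("wrist","w3"); g=grab("scene","s3")
cv2.imwrite("pics/c3.png",np.hstack([cv2.resize(f["frame"][200:400,200:450,::-1],(400,320)),cv2.resize(g["frame"][230:330,215:340,::-1],(400,320))]))
E
```

```text
[558.92  92.47  35.27] [-1.7506e+02 -2.0000e-02  8.7100e+01]
```

View pics/c3.png

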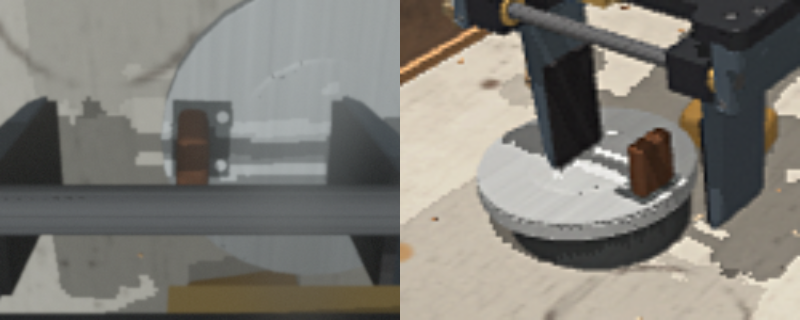

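The fingers stand on either side of the grip. The gap centre is at about 196 in the crop and the grip at about 194, so I'll close.

Request:
send_rows:
  motion:
    - {"tx":0,"ty":0,"tz":0,"rx":0,"ry":0,"rz":0,"gripper":0.4}
    - {"tx":0,"ty":0,"tz":0,"rx":0,"ry":0,"rz":0,"gripper":0.5}
    - {"tx":0,"ty":0,"tz":0,"rx":0,"ry":0,"rz":0,"gripper":0.6}
    - {"tx":0,"ty":0,"tz":0,"rx":0,"ry":0,"rz":0,"gripper":0.7}
    - {"tx":0,"ty":0,"tz":0,"rx":0,"ry":0,"rz":0,"gripper":0.75}
    - {"tx":0,"ty":0,"tz":0,"rx":0,"ry":0,"rz":0,"gripper":0.8}
    - {"tx":0,"ty":0,"tz":0,"rx":0,"ry":0,"rz":0,"gripper":1}
    - {"tx":0,"ty":0,"tz":0,"rx":0,"ry":0,"rz":0,"gripper":1}
  grip_force: 40

```text
time_s: 4.8
ee_pos: [558.7, 92.4, 35.0]
ee_rot: [-175.0, -0.0, 87.1]
force: [0.7, -0.4, 0.2]
gripper_width: 13.8
gripper_force: 0.0
```

Request:
send_rows:
  motion:
    - {"tx":0,"ty":0,"tz":0,"rx":0,"ry":0,"rz":0,"gripper":1}
    - {"tx":0,"ty":0,"tz":0,"rx":0,"ry":0,"rz":0,"gripper":1}

```text
time_s: 5.05
ee_pos: [558.1, 92.4, 34.9]
ee_rot: [-174.9, 0.0, 87.1]
force: [-1.4, 0.5, 0.1]
gripper_width: 9.5
gripper_force: 40.0
```

```bash
python3 - <<'E'
from h import *
c=cur();s=env.state(); print(c[0].round(2),s["ee_rot"].round(2),s["gripper_width"],s["gripper_force"],s["force"])
# tilt about rim contact (lid 37,0,8): 5->17 deg, +1 mm lift; lid fixed to tool
psi=s["ee_rot"][2]-90; L=lidR(psi,5); piv=c[0]+L@[37+44,0,8-14.5]; print("pivot",piv.round(1),psi)
t=lidR(psi,17); b=piv+[0,0,1]+t@[-81,0,6.5]; 
prev=c
for k in range(1,7):
    t=lidR(psi,5+2*k); n=(piv+[0,0,k/6]+t@[-81,0,6.5],t@T0); plan(prev,n,1); prev=n
E
```

```text
[558.08  92.36  34.89] [-174.94    0.     87.1 ] 9.529519814351213 39.99976694583893 [-1.38549789  0.48641656  0.07186635]
pivot [638.1  88.3  21.4] -2.9010976361231826
[-0.0, 0.0005, -0.006] [0.0647, 0.0, -0.0]
[-0.0, 0.0005, -0.006] [0.0667, -0.0, 0.0]
[-0.0, 0.0005, -0.006] [0.0667, 0.0, -0.0]
[0.0, 0.0005, -0.006] [0.0667, 0.0, -0.0]
[-0.0, 0.0005, -0.006] [0.0667, -0.0, 0.0]
[-0.0, 0.0005, -0.006] [0.0667, -0.0, -0.0]
```

Request:
send_rows:
  motion:
    - {"tx":0,"ty":0.0003,"tz":-0.003,"rx":0.033,"ry":0,"rz":0,"gripper":1}
    - {"tx":0,"ty":0.0003,"tz":-0.003,"rx":0.033,"ry":0,"rz":0,"gripper":1}
    - {"tx":0,"ty":0.0003,"tz":-0.003,"rx":0.033,"ry":0,"rz":0,"gripper":1}
    - {"tx":0,"ty":0.0003,"tz":-0.003,"rx":0.033,"ry":0,"rz":0,"gripper":1}
    - {"tx":0,"ty":0.0003,"tz":-0.003,"rx":0.033,"ry":0,"rz":0,"gripper":1}
    - {"tx":0,"ty":0.0003,"tz":-0.003,"rx":0.033,"ry":0,"rz":0,"gripper":1}

```text
time_s: 5.8
ee_pos: [560.8, 92.3, 43.8]
ee_rot: [-169.0, -0.0, 87.1]
force: [0.2, 0.4, -1.2]
gripper_width: 9.7
gripper_force: 40.0
```

Request:
send_rows:
  motion:
    - {"tx":0,"ty":0.0003,"tz":-0.003,"rx":0.033,"ry":0,"rz":0,"gripper":1}
    - {"tx":0,"ty":0.0003,"tz":-0.003,"rx":0.033,"ry":0,"rz":0,"gripper":1}
    - {"tx":0,"ty":0.0003,"tz":-0.003,"rx":0.033,"ry":0,"rz":0,"gripper":1}
    - {"tx":0,"ty":0.0003,"tz":-0.003,"rx":0.033,"ry":0,"rz":0,"gripper":1}
    - {"tx":0,"ty":0.0003,"tz":-0.003,"rx":0.033,"ry":0,"rz":0,"gripper":1}
    - {"tx":0,"ty":0.0003,"tz":-0.003,"rx":0.033,"ry":0,"rz":0,"gripper":1}
    - {"tx":0,"ty":0,"tz":0,"rx":0,"ry":0,"rz":0,"gripper":1}
    - {"tx":0,"ty":0,"tz":0,"rx":0,"ry":0,"rz":0,"gripper":1}

```text
time_s: 6.8
ee_pos: [563.6, 92.2, 52.3]
ee_rot: [-163.1, -0.0, 87.1]
force: [0.2, -0.2, -1.3]
gripper_width: 9.9
gripper_force: 40.0
```

```bash
python3 - <<'E'
from h import *
c=cur();s=env.state(); print(c[0].round(2),s["ee_rot"].round(2),s["gripper_width"],s["force"],s["torque"])
g=grab("scene","s4")
cv2.imwrite("pics/c4.png",cv2.resize(g["frame"][200:330,200:370,::-1],(680,520),interpolation=cv2.INTER_CUBIC))
psi=s["ee_rot"][2]-90;L=lidR(psi,s["ee_rot"][0]+180); print("far",(c[0]+L@[99,0,-14.5]).round(1),"o",(c[0]+L@[44,0,-14.5]).round(1))
E
```

```text
[563.56  92.16  52.26] [-1.6312e+02 -1.0000e-02  8.7090e+01] 9.878280747683949 [ 0.15346797 -0.19574536 -1.31639333] [-0.00685068 -0.2282582   0.04855533]
far [654.   87.6   9.6] o [601.4  90.2  25.6]
```

View pics/c4.png

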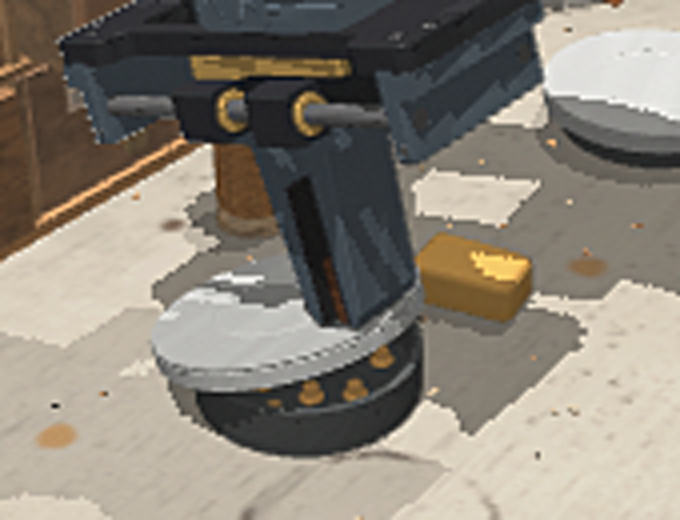

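The lid is slanted about 17° with its far edge still down. The dish, with eyelets inside, is undisturbed. Next I'll level the lid while lifting it clear, about 10 mm above the rim.

```bash
python3 - <<'E'
from h import *
c=cur();psi=-2.9;L=lidR(psi,16.9);o=c[0]+L@[44,0,-14.5]
a=(c[0],L@T0); b=tool((o[0],o[1],32),psi,0); prev=a
for k in range(1,7):
    oo=[o[0],o[1],o[2]+(32-o[2])*k/6]; n=tool(oo,psi,16.9*(1-k/6)); plan(prev,n,1); prev=n
print(b[0],o)
E
```

```text
[0.0, -0.0019, 0.0023] [-0.0939, -0.0, -0.0]
[-0.0, -0.0018, 0.0023] [-0.0939, -0.0, -0.0]
[0.0, -0.0017, 0.0023] [-0.0939, 0.0, 0.0]
[-0.0, -0.0016, 0.0023] [-0.0939, 0.0, 0.0]
[0.0, -0.0015, 0.0023] [-0.0939, -0.0, 0.0]
[-0.0, -0.0014, 0.0022] [-0.0939, 0.0, -0.0]
[557.38672975  92.45959247  46.5       ] [601.33038147  90.2335031   25.64413442]
```

Request:
send_rows:
  motion:
    - {"tx":0,"ty":-0.0009,"tz":-0.003,"rx":0,"ry":0,"rz":0,"gripper":1}
    - {"tx":0,"ty":-0.0009,"tz":-0.003,"rx":0,"ry":0,"rz":0,"gripper":1}
    - {"tx":0,"ty":-0.0009,"tz":-0.003,"rx":0,"ry":0,"rz":0,"gripper":1}
    - {"tx":0,"ty":-0.0009,"tz":-0.003,"rx":0,"ry":0,"rz":0,"gripper":1}

```text
time_s: 7.35
ee_pos: [563.8, 92.2, 58.8]
ee_rot: [-163.1, -0.0, 87.1]
force: [-0.2, -0.1, 0.1]
gripper_width: 9.8
gripper_force: 40.0
```

Request:
send_rows:
  motion:
    - {"tx":0,"ty":-0.0007,"tz":0.0022,"rx":-0.047,"ry":0,"rz":0,"gripper":1}
    - {"tx":0,"ty":-0.0007,"tz":0.0022,"rx":-0.047,"ry":0,"rz":0,"gripper":1}
    - {"tx":0,"ty":-0.0007,"tz":0.0022,"rx":-0.047,"ry":0,"rz":0,"gripper":1}
    - {"tx":0,"ty":-0.0007,"tz":0.0022,"rx":-0.047,"ry":0,"rz":0,"gripper":1}
    - {"tx":0,"ty":-0.0007,"tz":0.0022,"rx":-0.047,"ry":0,"rz":0,"gripper":1}
    - {"tx":0,"ty":-0.0007,"tz":0.0022,"rx":-0.047,"ry":0,"rz":0,"gripper":1}
    - {"tx":0,"ty":-0.0007,"tz":0.0022,"rx":-0.047,"ry":0,"rz":0,"gripper":1}
    - {"tx":0,"ty":-0.0007,"tz":0.0022,"rx":-0.047,"ry":0,"rz":0,"gripper":1}
    - {"tx":0,"ty":-0.0007,"tz":0.0022,"rx":-0.047,"ry":0,"rz":0,"gripper":1}
    - {"tx":0,"ty":-0.0007,"tz":0.0022,"rx":-0.047,"ry":0,"rz":0,"gripper":1}
    - {"tx":0,"ty":-0.0007,"tz":0.0022,"rx":-0.047,"ry":0,"rz":0,"gripper":1}
    - {"tx":0,"ty":-0.0007,"tz":0.0022,"rx":-0.047,"ry":0,"rz":0,"gripper":1}

```text
time_s: 8.85
ee_pos: [557.5, 92.5, 46.2]
ee_rot: [179.9, -0.0, 87.1]
force: [0.3, -1.0, -0.7]
gripper_width: 9.8
gripper_force: 40.0
```

```bash
python3 - <<'E'
from h import *
c=cur();s=env.state(); print(s["time_s"],c[0].round(2),s["ee_rot"].round(2),s["gripper_width"],s["force"],s["torque"])
psi=s["ee_rot"][2]-90;L=lidR(psi,s["ee_rot"][0]+180); print("o",(c[0]+L@[44,0,-14.5]).round(1))
a=(c[0],c[1]); b=tool((592.6,90.6,32),-2.9,0); print(b[0]); plan(a,b,4)
g=grab("scene","s5")
cv2.imwrite("pics/c5.png",cv2.resize(g["frame"][230:330,215:345,::-1],(780,600),interpolation=cv2.INTER_CUBIC))
E
```

```text
8.85 [557.48  92.5   46.21] [ 1.7985e+02 -2.0000e-02  8.7100e+01] 9.827431847306 [ 0.33399243 -1.04460251 -0.71497341] [-0.05306259 -0.06218089 -0.02027473]
o [601.5  90.3  31.8]
[548.65634828  92.82608936  46.5       ]
[-0.0001, -0.0044, -0.0002] [0.0012, -0.0001, -0.0]
[-0.0001, -0.0044, -0.0002] [0.0012, -0.0001, -0.0]
[-0.0001, -0.0044, -0.0001] [0.0012, -0.0001, -0.0]
[-0.0001, -0.0044, -0.0001] [0.0012, -0.0001, -0.0]
```

View pics/c5.png

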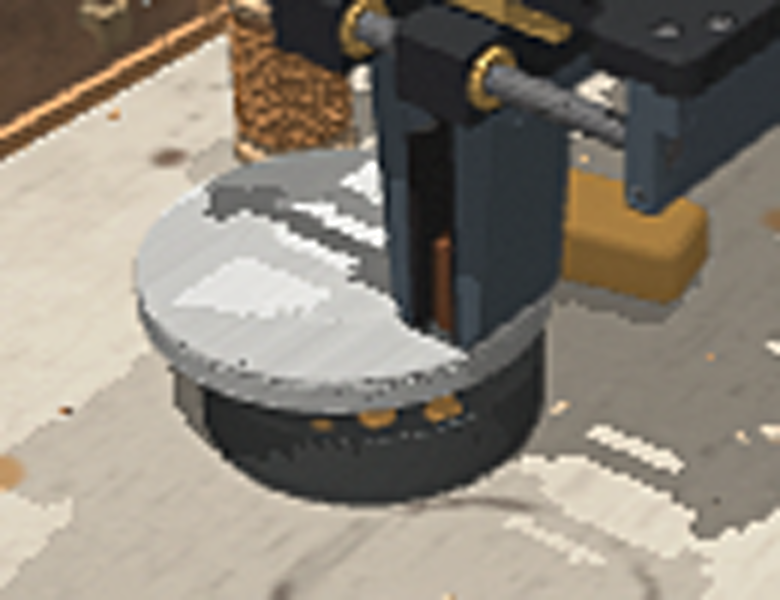

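The lid is up, level and clear of the dish, with eyelets visible in the gap. The dish wall spans crop x of about 205 to 547, with its bottom at y of about 505. I'll check this against the assumed dish centre.

```bash
python3 - <<'E'
from h import *
g=env.grab_frame("scene"); fl=240/np.tan(np.radians(g["vertical_fov"])/2)
K=np.array([[fl,0,g["cx"]],[0,fl,g["cy"]],[0,0,1]]); a=np.linspace(0,2*np.pi,720)
def circ(c,r,z):
    P=np.c_[c[0]+r*np.cos(a),c[1]+r*np.sin(a),0*a+z]; q=cv2.projectPoints(P,np.array(g["rvec"],float),np.array(g["tvec"],float),K,None)[0][:,0]
    return (q-[215,230])*6
for c in((592.6,89),(596,89),(592.6,92)):
    q=circ(c,46,0);p=circ(c,46,10); print(c,"bottom",q[:,1].max().round(),"left/right z10",p[:,0].min().round(),p[:,0].max().round())
q=circ((601.3,89),55,41); print("lid top L,R,top",q[:,0].min(),q[:,0].max(),q[:,1].min()); q=circ((601.3,89),55,32); print("lid L,bot",q[:,0].min(),q[:,0].max(),q[:,1].max())
A=cv2.cvtColor(g["frame"],cv2.COLOR_RGB2GRAY)
for v in(300,304): print(v,A[v,242:254],A[v,300:312])
print(A[306:320,276])
E
```

```text
(592.6, 89) bottom 501.0 left/right z10 204.0 549.0
(596, 89) bottom 496.0 left/right z10 194.0 539.0
(592.6, 92) bottom 507.0 left/right z10 196.0 542.0
lid top L,R,top 136.1399579075449 555.5347720081907 144.5142179411991
lid L,bot 138.70209655206975 555.6218435133226 411.13164028692927
300 [190 187 192 186  96 100 100  33  37  42  42  43] [ 43  40  39  34  71 141 128 127 130 130 130 129]
304 [189 193 192 189 189 191 199 194 100  48  34  39] [ 34  48  98 136 130 128 129 128 128 128 128 128]
[ 57  58  58  57  57  55  53  51 121 198 178 174 169 174]
```

The dish centre is confirmed within about 1 mm, and the lid's outline matches too. I'll centre it, then lower.

Request:
send_rows:
  motion:
    - {"tx":0,"ty":-0.0044,"tz":0,"rx":0.001,"ry":0,"rz":0,"gripper":1}
    - {"tx":0,"ty":-0.0044,"tz":0,"rx":0.001,"ry":0,"rz":0,"gripper":1}
    - {"tx":0,"ty":-0.0044,"tz":0,"rx":0.001,"ry":0,"rz":0,"gripper":1}
    - {"tx":0,"ty":-0.0044,"tz":0,"rx":0.001,"ry":0,"rz":0,"gripper":1}
    - {"tx":0,"ty":0,"tz":0,"rx":0,"ry":0,"rz":0,"gripper":1}
    - {"tx":0,"ty":0,"tz":0,"rx":0,"ry":0,"rz":0,"gripper":1}

```text
time_s: 9.7
ee_pos: [548.8, 93.0, 46.3]
ee_rot: [-179.9, -0.0, 87.1]
force: [-0.4, -0.4, 1.0]
gripper_width: 9.7
gripper_force: 40.0
```

Request:
send_rows:
  motion:
    - {"tx":0,"ty":0,"tz":0.004,"rx":0,"ry":0,"rz":0,"gripper":1}
    - {"tx":0,"ty":0,"tz":0.004,"rx":0,"ry":0,"rz":0,"gripper":1}
    - {"tx":0,"ty":0,"tz":0.004,"rx":0,"ry":0,"rz":0,"gripper":1}
    - {"tx":0,"ty":0,"tz":0.004,"rx":0,"ry":0,"rz":0,"gripper":1}
    - {"tx":0,"ty":0,"tz":0.004,"rx":0,"ry":0,"rz":0,"gripper":1}
    - {"tx":0,"ty":0,"tz":0.004,"rx":0,"ry":0,"rz":0,"gripper":1}
    - {"tx":0,"ty":0,"tz":0.004,"rx":0,"ry":0,"rz":0,"gripper":1}
    - {"tx":0,"ty":0,"tz":0,"rx":0,"ry":0,"rz":0,"gripper":1}
    - {"tx":0,"ty":0,"tz":0,"rx":0,"ry":0,"rz":0,"gripper":1}

```text
time_s: 10.82
ee_pos: [548.7, 92.9, 32.3]
ee_rot: [-179.9, -0.0, 87.1]
force: [0.6, 0.6, -1.0]
gripper_width: 9.6
gripper_force: 40.0
```

Request:
send_rows:
  motion:
    - {"tx":0,"ty":0,"tz":0.002,"rx":0,"ry":0,"rz":0,"gripper":1}
    - {"tx":0,"ty":0,"tz":0.002,"rx":0,"ry":0,"rz":0,"gripper":1}
    - {"tx":0,"ty":0,"tz":0.002,"rx":0,"ry":0,"rz":0,"gripper":1}
    - {"tx":0,"ty":0,"tz":0,"rx":0,"ry":0,"rz":0,"gripper":1}
    - {"tx":0,"ty":0,"tz":0,"rx":0,"ry":0,"rz":0,"gripper":1}

```text
time_s: 11.45
ee_pos: [548.7, 92.9, 29.3]
ee_rot: [-179.9, -0.0, 87.1]
force: [1.2, 0.1, -0.2]
gripper_width: 9.8
gripper_force: 40.0
```

Request:
send_rows:
  motion:
    - {"tx":0,"ty":0,"tz":0.001,"rx":0,"ry":0,"rz":0,"gripper":1}
    - {"tx":0,"ty":0,"tz":0,"rx":0,"ry":0,"rz":0,"gripper":1}
    - {"tx":0,"ty":0,"tz":0,"rx":0,"ry":0,"rz":0,"gripper":1}

```text
time_s: 11.82
ee_pos: [548.7, 93.0, 28.8]
ee_rot: [-179.9, -0.0, 87.1]
force: [0.2, 0.6, -0.8]
gripper_width: 9.8
gripper_force: 40.0
```

Request:
send_rows:
  motion:
    - {"tx":0,"ty":0,"tz":0.001,"rx":0,"ry":0,"rz":0,"gripper":1}
    - {"tx":0,"ty":0,"tz":0,"rx":0,"ry":0,"rz":0,"gripper":1}
    - {"tx":0,"ty":0,"tz":0,"rx":0,"ry":0,"rz":0,"gripper":1}

```text
time_s: 12.2
ee_pos: [548.8, 93.0, 28.4]
ee_rot: [-179.9, -0.0, 87.1]
force: [-0.7, 0.4, 1.4]
gripper_width: 9.8
gripper_force: 40.0
```

Request:
send_rows:
  motion:
    - {"tx":0,"ty":0,"tz":0.001,"rx":0,"ry":0,"rz":0,"gripper":1}
    - {"tx":0,"ty":0,"tz":0,"rx":0,"ry":0,"rz":0,"gripper":1}
    - {"tx":0,"ty":0,"tz":0,"rx":0,"ry":0,"rz":0,"gripper":1}

```text
time_s: 12.58
ee_pos: [548.8, 93.0, 28.2]
ee_rot: [-180.0, -0.0, 87.1]
force: [-3.0, 0.7, 5.7]
gripper_width: 9.7
gripper_force: 40.0
```

```bash
python3 - <<'E'
from h import *
print(env.state()["force"],env.state()["torque"])
g=grab("scene","s6")
cv2.imwrite("pics/c6.png",cv2.resize(g["frame"][230:330,215:345,::-1],(780,600),interpolation=cv2.INTER_CUBIC))
E
```

```text
[-2.96316105  0.67142087  5.72342221] [-0.19967266  0.11760922 -0.04653171]
```

View pics/c6.png

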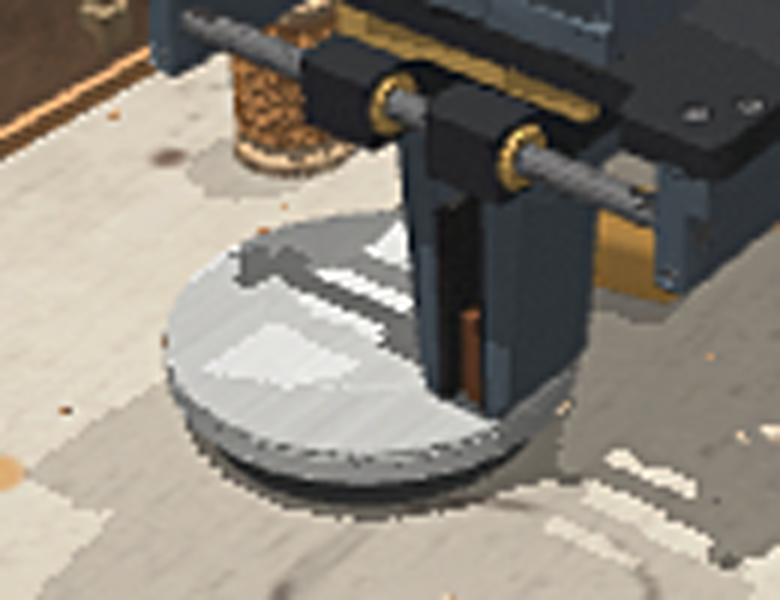

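The lid is down over the dish rim and level, with a contact force of about 5.7 N. I'll ease the grip, open, and retreat straight up.

Request:
send_rows:
  motion:
    - {"tx":0,"ty":0,"tz":0,"rx":0,"ry":0,"rz":0,"gripper":1}
    - {"tx":0,"ty":0,"tz":0,"rx":0,"ry":0,"rz":0,"gripper":1}
    - {"tx":0,"ty":0,"tz":0,"rx":0,"ry":0,"rz":0,"gripper":0.6}
    - {"tx":0,"ty":0,"tz":0,"rx":0,"ry":0,"rz":0,"gripper":0.4}
    - {"tx":0,"ty":0,"tz":0,"rx":0,"ry":0,"rz":0,"gripper":0.1}
    - {"tx":0,"ty":0,"tz":0,"rx":0,"ry":0,"rz":0,"gripper":0}
    - {"tx":0,"ty":0,"tz":0,"rx":0,"ry":0,"rz":0,"gripper":0}
  grip_force: 5

```text
time_s: 13.5
ee_pos: [548.7, 92.9, 27.8]
ee_rot: [-179.9, -0.0, 87.1]
force: [-0.1, 0.2, -0.1]
gripper_width: 45.4
gripper_force: 0.0
```

Request:
send_rows:
  motion:
    - {"tx":0,"ty":0,"tz":-0.01,"rx":0,"ry":0,"rz":0,"gripper":0}
    - {"tx":0,"ty":0,"tz":-0.03,"rx":0,"ry":0,"rz":0,"gripper":0}
    - {"tx":0,"ty":0,"tz":-0.05,"rx":0,"ry":0,"rz":0,"gripper":0}
    - {"tx":0,"ty":0,"tz":-0.06,"rx":0,"ry":0,"rz":0,"gripper":0}
    - {"tx":0,"ty":0,"tz":-0.06,"rx":0,"ry":0,"rz":0,"gripper":0}
    - {"tx":0,"ty":0,"tz":-0.04,"rx":0,"ry":0,"rz":0,"gripper":0}
    - {"tx":0,"ty":0,"tz":0,"rx":0,"ry":0,"rz":0,"gripper":0}
    - {"tx":0,"ty":0,"tz":0,"rx":0,"ry":0,"rz":0,"gripper":0}

```text
time_s: 14.5
ee_pos: [548.3, 92.8, 152.4]
ee_rot: [-179.9, -0.0, 87.1]
force: [-1.1, 1.1, -0.5]
gripper_width: 45.6
gripper_force: 0.0
```

```bash
python3 - <<'E'
from h import *
s=env.state();print(s["time_s"],s["ee_pos"],s["gripper_width"])
g=grab("scene","s7"); f=grab("wrist","w7")
cv2.imwrite("pics/c7.png",np.hstack([cv2.resize(g["frame"][240:330,215:335,::-1],(400,300),interpolation=cv2.INTER_CUBIC),cv2.resize(f["frame"][:,:,::-1],(400,300))]))
E
```

```text
14.5 [548.30470262  92.80743852 152.41370528] 45.612467721035664
```

View pics/c7.png

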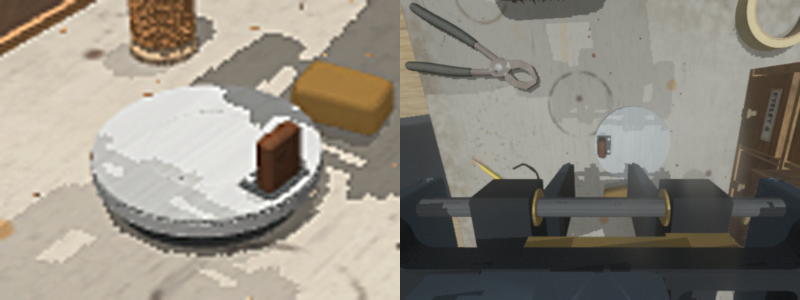

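The lid sits level and fully down over the dish, the same as the spare one. The gripper is well clear, so I'm handing in.

```bash
python3 -c "
from workcell import env
print(env.job_done())"
```

```text
the job is handed in; nothing more can be done
None
```

The crooked lid was tipped edge first to about 17°, lifted about a centimetre clear, set back centred and level, and released; the job was handed in at about 14.6 s of the 38 s, with no verdict shown.

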